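# Hold the grinder lid at its half-way run position

## Task

We are checking a second-hand electric grinder: pick up its bayonet lid (the one with two side lugs and a straight grip bar), lower it into the grinder's collar with the lugs through the two notches until it sits fully down, then turn it clockwise (seen from above) against the spring to the half-way rib, where the run switch is closed. Stop there, never turn it on through the lock click, and finish still gripping the lid and holding it at the half-way rib, because it springs back if let go. Leave the other things on the bench where they are.

Things in the scene. Friction and masses are not known exactly. Their poses are not given: they have to be found in the camera images.
- grinder: Electric grinder, fixed on the bench: round aluminium motor base 106 mm across (foot 120), 149 mm high, black collar round its open mouth (77 mm across), black rocker switch on its front (-x). Origin: centre of its underside; z up, x along the line through the two notches. White marks on the collar: thin rib 40 degrees clockwise of each notch = half way; broad bar at 80 degrees = locked.
- grinder_seat (a point): Point on the grinder's axis, 130 mm above the bench, at the height of the channel floor: the lid's underside centre comes to rest here. The channel under the collar's lip is 12 mm high and 95 mm across. A wall beside each notch stops the lid from turning anticlockwise; clockwise it can turn.
- notch (a point): Middle of the notch at +x of the grinder, 45 mm from its axis, on the collar's top, 149 mm above the bench; a second notch is opposite. Each is 24 mm wide and lets a lug down through the lip (7 mm thick, underside at 142 mm) into the channel.
- half_mark (a point): The half-way rib on the collar's top that lies 40 degrees clockwise of the +x notch, 45 mm from the axis, 149 mm above the bench; there is another one opposite. The ends of the lid's bar point at the two ribs when it is at half way.
- lid: The grinder's loose lid, white plastic, 66 mm high, 0.12 to 0.21 kg: round skirt 72 mm across and 34 mm high, on it a straight grip bar. Two lugs at the skirt's foot, in line with the bar: 91 mm over both, each 18 mm wide, 9 mm tall. Stands upright. Origin: centre of its underside; z up; x along bar and lugs; the same after a half turn. Play in the grinder: 2 mm sideways, 3 mm up, 4 degrees in the notches.
- lid_grip (a point): On the lid's axis, 52 mm above its underside, in the middle of its straight upright grip bar, which is 56 mm long, 18 mm thick and reaches from 34 to 66 mm above the lid's underside.
- run_ring (a joint): Sprung ring in the channel, closing the run switch; rad, 0 at rest. The lugs meet it after 0.08 rad of clockwise turn from the notches, then its value is the lid's turn less 0.08. Half way is 0.62; the lugs feel the lock rollers from about 1.03 and are through the click at about 1.2. It turns the lid back with 0.09 N m at 0, 0.18 N m at half way.
- canister_lid: A storage canister's lid that does not fit the grinder: white plastic, round, 82 mm across, 52 mm high, with a round knob 32 mm across and no lugs. Bystander. Origin: centre of its underside.
- pan: Small aluminium pan, 110 mm across, 55 mm high, a loop handle on either side. Bystander. Origin: centre of its underside.
- jar: Glass jar with a steel cap, 72 mm across, 85 mm high. Bystander. Origin: centre of its underside.
- mug: White mug, 80 mm across, 90 mm high, with a handle. Bystander. Origin: centre of its underside.
- screwdriver: Screwdriver, 200 mm long, lying flat. Bystander.
- multimeter: Hand multimeter lying on its back, 75 x 145 mm, 34 mm thick. Bystander. Origin: centre of its underside.
- screw_tin: Open round tin of screws, 80 mm across, 45 mm high. Bystander. Origin: centre of its underside.
There are look-alikes about, which are no part of the job. Leave any green or yellow look-alike of the lid alone.

How it is judged:
By the outcome, as a careful person would: the job done as asked, in the order asked, and still so for the second after the job is handed in, while the arm keeps its last pose, push and grip.
It also fails if it takes over 48 s, if anything falls off the work surface, if the arm or the gripper's body presses on something with over 40 N, if the wrist force passes 120 N, or if a joint passes its speed limit or range.

## Robot

A 6-joint arm with a two-finger parallel gripper is mounted at the origin on the work surface. World frame = base frame: x ahead of the robot, y to its left, z up, the work surface at z = 0. Lengths are in m, angles in degrees, forces in N, time in s.
With the tool pointing down it reaches from about 0.3 to 0.75 m from the base axis. Payload 8.5 kg.
Tool frame: the origin (TCP) lies at the very end of the fingers, on their centre line; the grasp point (between the pads) lies 19 mm behind it; z points along the fingers, y is the direction in which the jaws open and shut (so a half turn about z gives the same grasp; the last joint's range is limited). The gripper opens to 85 mm and grips with 20 to 120 N. Pads are 22 mm wide; open, the fingers measure 114 mm over their backs; the gripper's body (76 mm by 85 mm) begins 54 mm behind the grasp point. The pads swing forward as they close: fully open they stand 13 mm farther back than shut.
Start: joints at [61.805, 21.807, 74.336, -0, 83.858, -12.336], TCP at [0.15, 0.529, 0.231] pointing down, gripper open.
Joint ranges: [-178.18, 178.18], [-50.72, 133.34], [12.68, 142.11], [-81.47, 261.47], [9.98, 163.14], [-165.26, 165.26]. Speed limits (degrees/s): [136.94, 136.94, 180, 180, 180, 180].

## Interface

Orientations are given as a 3x3 rotation matrix whose columns are the frame's x, y, z axes.
In Python, from rig import status, vision, env gives the robot as it stands.
- The arm moves only by the tool send_rows, never from a script. Its argument "targets" is a list of rows, each a list of 7 numbers: the shift along the tool's x, y, z in units of 50 mm (1.0 is 50 mm), then the turn, a rotation vector about the tool's x, y, z in units of 8 degrees (1.0 is 8 degrees), then the finger opening in mm, from 0 to 85.4. A call has 1 to 5 rows; each row is the pose to reach, as a shift and turn from the pose commanded when the call began, along the tool's axes at that moment; what a row does not reach only later rows make up. A row lasts 1/8 s, in which the tool goes at most 62.5 mm and 10.7 degrees, less where a joint would pass 70% of its speed; a pose out of reach is approached as far as the arm can. A call with a gripper value outside its range is refused whole. The fingers move at their own pace and stop on an object; "grip_force" is the grip in N (left out, the last holds). Time passes only in rows, so rows that repeat a pose let the fingers close. It gives the time, the measured TCP pose, the force and the opening at its end, in the units of the state.
- status.observe(): the state, without advancing time (a new reading comes with each control period).
- vision.get_image(name): name is "scene" or "top" or "wrist"; returns (picture, depth): 384x512x3 uint8, red, green, blue; 384x512 float32, m along the optical axis (not along the pixel's ray), 0 where there is no reading.
- vision.camera_model(name): a dict with "camera_matrix" (3x3 intrinsics, pixels), "view" (4x4, takes a point from world to camera coordinates); the wrist camera has in their place "T_tool_cam" (4x4, takes a point from camera to tool coordinates, whose origin is the TCP and whose axes are the flange's). Camera axes: x right, y down, z forward; pixel columns grow to the right and rows downward; lengths in m; the calibration is good to about 2 mm. A picture is of the moment at which its call begins: read the wrist's pose just before it. camera_model takes no time and is no camera call.
- env.close_job(): hands the job in, once; it reports no verdict.
Trained networks look in the newest picture that a camera, given by its name, has taken for a name from the list of things; names that differ only in an ending like _2 or _b are one class to them, and where a whole thing is asked for, a point or a joint stands for the part that bears it (a point fixed in the world has none). Each returns a list of dicts, best first, with "p" (0 to 1); they miss things now and then, are a little off and sometimes report something else, mostly with a low value. They report only what shows in the picture. A call takes as long as a camera call. They do not tell look-alikes from the thing itself.
- vision.masks_of(camera, label): "pixels" (384x512 bool, what is visible of it) and "extent" ([left, top, right, bottom] in pixels, round what is visible of it).
The state is a dict: "time_s": time; "q": joint angles; "qvel": joint speeds; "joint_efforts": joint torques, N m; "position": TCP position; "tool_rot": TCP orientation; "ft_force": force on the tool from outside, world axes, zero at the start; "wrist_torque": the same for the moment, N m; "grip_width": finger opening in m.
Only numpy, scipy, OpenCV 4.12 (cv2) and the standard library are available. Lean on these libraries where they do the work, as an engineer would, in place of code of your own. Each camera call takes 0.05 s, during which the arm holds its last target.

## Working session

There is one attempt and no reset: what is moved stays moved. The work goes in short steps, Python scripts to look and compute and a tool call to move; the robot and the scene stay as the last step left them, time stands still between calls to the robot, and variables do not carry over. Pictures are saved under pics/ and viewed, and the job is handed in when it is done.

Besides the shell and the picture viewer there is one more tool, called after "Call:" by a JSON object that holds its "api" and its "payload". send_rows: Moves the arm, as the interface text tells. Its arguments: {"type":"object","properties":{"targets":{"type":"array","items":{"type":"array","items":{"type":"number"}}},"grip_force":{"type":"number"}},"required":["targets"]}

```bash
ls; mkdir -p pics; python3 - <<'E'
from rig import status, vision, env
import cv2,numpy as np
s=status.observe();print(s)
for n in("scene","top","wrist"):
    p,d=vision.get_image(n);np.savez(f"pics/{n}1.npz",p=p,d=d);cv2.imwrite(f"pics/{n}1.png",p[:,:,::-1]);print(n,vision.camera_model(n))
E
```

```text
pics
{'time_s': 0.0, 'q': array([ 6.18041790e+01,  2.18412255e+01,  7.43850586e+01, -1.63653397e-03,
        8.38584886e+01, -1.23360750e+01]), 'qvel': array([-0.02153888, -0.02527965,  0.02494331,  0.02212871,  0.05281233,
       -0.01415695]), 'joint_efforts': array([ 1.62660632e-03, -4.48466957e+01, -2.31283540e+01, -9.08480024e-05,
        4.78230664e-03, -2.76858259e-05]), 'position': array([0.15017414, 0.52879153, 0.23070778]), 'tool_rot': array([[-9.61934290e-01,  2.73280018e-01, -6.74043714e-04],
       [ 2.73280697e-01,  9.61933431e-01, -1.31741177e-03],
       [ 2.88362870e-04, -1.45146669e-03, -9.99998905e-01]]), 'ft_force': array([ 0.41777539,  0.04869615, -0.17298146]), 'wrist_torque': array([-0.0040383 , -0.01867768, -0.03253949]), 'grip_width': 0.08537706800357417}
scene {'camera_matrix': array([[489.3517956 ,   0.        , 257.54672342],
       [  0.        , 489.3517956 , 192.0915699 ],
       [  0.        ,   0.        ,   1.        ]]), 'view': array([[-2.41315174e-01,  9.70444725e-01, -2.00544566e-03,
         1.38082150e-01],
       [ 7.20340214e-01,  1.77737530e
[... 485 characters left out ...]
, -0.01529788, -0.1729378 ,  0.53919575],
       [ 0.17305369, -0.0065974 , -0.9848903 ,  1.2046623 ],
       [ 0.        ,  0.        ,  0.        ,  1.        ]])}
wrist {'camera_matrix': array([[291.4649562 ,   0.        , 259.45056929],
       [  0.        , 291.4649562 , 195.73690655],
       [  0.        ,   0.        ,   1.        ]]), 'T_tool_cam': array([[ 1.39355802e-03, -9.54628599e-01, -2.97795729e-01,
         7.71507124e-02],
       [ 9.99998987e-01,  1.41683353e-03,  1.37701135e-04,
        -3.92416067e-04],
       [ 2.90473531e-04, -2.97795619e-01,  9.54629606e-01,
        -1.43782100e-01],
       [ 0.00000000e+00,  0.00000000e+00,  0.00000000e+00,
         1.00000000e+00]])}
```

View pics/scene1.png

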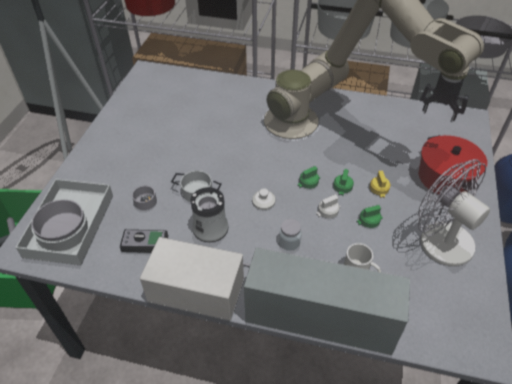

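View pics/top1.png

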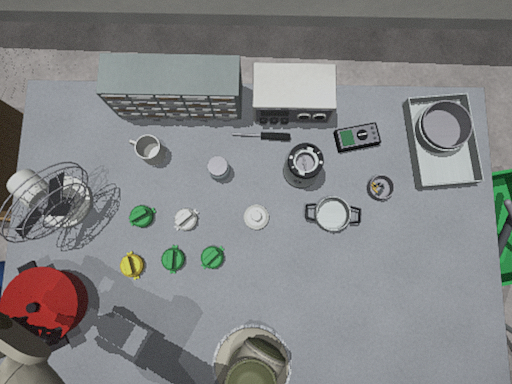

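View pics/wrist1.png

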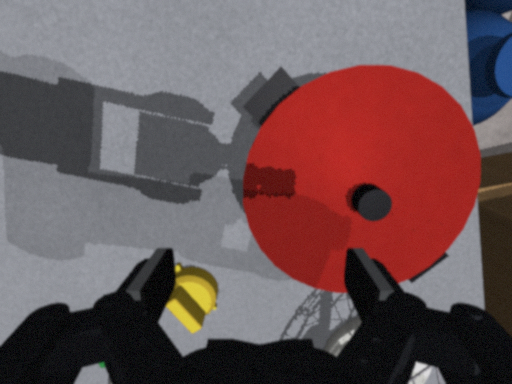

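The white lid with a bar is at top (186,219). The white round one at (256,217) has a knob and is the canister lid. The green ones (141,216), (173,259), (212,257) and the yellow one (131,265) are look-alikes. The grinder is at (304,162). I'll enlarge crops and measure.

```bash
cat > h.py <<'E'
import numpy as np,cv2
from rig import status,vision,env
def load(n):
    z=np.load(f"pics/{n}.npz");return z['p'],z['d']
def world(cam,d,state=None):
    m=vision.camera_model(cam);K=m['camera_matrix']
    v,u=np.mgrid[0:384,0:512]
    P=np.stack([(u-K[0,2])/K[0,0]*d,(v-K[1,2])/K[1,1]*d,d],-1)
    if 'view' in m: T=np.linalg.inv(m['view'])
    else:
        Tt=np.eye(4);Tt[:3,:3]=state['tool_rot'];Tt[:3,3]=state['position'];T=Tt@m['T_tool_cam']
    return P@T[:3,:3].T+T[:3,3]
E
python3 - <<'E'
from h import *
p,d=load("top1");W=world("top",d)
a=cv2.resize(p[190:245,140:285],None,fx=5,fy=5,interpolation=2)
b=cv2.resize(p[130:195,275:345],None,fx=5,fy=5,interpolation=2)
cv2.imwrite("pics/a.png",a[:,:,::-1]);cv2.imwrite("pics/b.png",b[:,:,::-1])
for lab in("lid","grinder"):
    for m in vision.masks_of("top",lab): 
        k=m['pixels']&(d>0);print(lab,m['p'],m['extent'],W[k].mean(0).round(3),W[k].max(0).round(3),W[k].min(0).round(3),p[k].mean(0).round())
E
```

```text
lid 0.93 [118.4, 252.7, 144.8, 277.0] [0.299 0.375 0.037] [0.341 0.427 0.073] [ 0.259  0.344 -0.004] [157. 151.  76.]
lid 0.78 [127.2, 204.6, 153.8, 227.0] [0.455 0.356 0.038] [0.495 0.409 0.073] [ 0.423  0.325 -0.004] [ 69. 126.  83.]
lid 0.71 [159.3, 243.8, 185.5, 273.0] [0.323 0.248 0.041] [0.365 0.285 0.072] [0.283 0.217 0.002] [ 69. 131.  84.]
lid 0.68 [178.1, 205.1, 197.5, 229.7] [0.448 0.214 0.041] [0.487 0.255 0.075] [ 0.415  0.183 -0.004] [172. 174. 173.]
lid 0.65 [203.0, 245.7, 224.8, 267.5] [0.331 0.126 0.041] [0.364 0.163 0.074] [ 0.297  0.093 -0.002] [ 74. 138.  90.]
grinder 0.64 [282.9, 142.4, 324.5, 189.1] [ 0.612 -0.152  0.112] [ 0.721 -0.096  0.156] [ 0.561 -0.226 -0.002] [107. 109. 111.]
grinder 0.5 [368.0, 172.9, 394.7, 201.1] [ 0.565 -0.417  0.02 ] [ 0.617 -0.375  0.055] [ 0.523 -0.454 -0.004] [114. 114. 114.]
grinder 0.36 [176.4, 208.6, 198.8, 232.1] [0.449 0.213 0.038] [0.49  0.256 0.075] [ 0.415  0.182 -0.004] [168. 170. 169.]
```

```bash
python3 - <<'E'
from h import *
p,d=load("top1");W=world("top",d)
# lid region: white
def reg(r,zlo,zhi):
    m=np.zeros(d.shape,bool);m[r[0]:r[1],r[2]:r[3]]=1
    return m&(d>0)&(W[...,2]>zlo)&(W[...,2]<zhi)
for name,r,bands in(("lid",(200,240,165,210),[(0.004,.02),(.025,.045),(.05,.08)]),("canlid",(195,240,235,280),[(.01,.03),(.03,.1)]),("grinder",(135,192,278,330),[(.10,.135),(.14,.16)])):
    for b in bands:
        k=reg(r,*b);X=W[k]
        if k.sum()<4: continue
        c,(w,h),a=cv2.minAreaRect(X[:,:2].astype(np.float32));cc=cv2.minEnclosingCircle(X[:,:2].astype(np.float32))
        print(name,b,k.sum(),X.mean(0).round(4),"rect",np.round(c,4),round(w,3),round(h,3),round(a,1),"circ",np.round(cc[0],4),round(cc[1],4))
E
```

```text
lid (0.004, 0.02) 247 [0.4489 0.2127 0.0065] rect [0.4489 0.2172] 0.128 0.146 0.9 circ [0.449  0.2159] 0.0896
lid (0.025, 0.045) 257 [0.4475 0.2143 0.0343] rect [0.4491 0.2175] 0.068 0.068 1.2 circ [0.4499 0.2179] 0.0357
lid (0.05, 0.08) 115 [0.4496 0.2171 0.0661] rect [0.4507 0.2179] 0.019 0.055 41.0 circ [0.4516 0.2188] 0.0277
canlid (0.01, 0.03) 388 [ 0.4602 -0.0094  0.0242] rect [ 0.462  -0.0088] 0.079 0.078 0.2 circ [ 0.4616 -0.0095] 0.0408
canlid (0.03, 0.1) 105 [ 0.4607 -0.0098  0.0478] rect [ 0.4598 -0.006 ] 0.059 0.049 27.2 circ [ 0.4623 -0.0091] 0.031
grinder (0.1, 0.135) 546 [ 0.621  -0.1564  0.1181] rect [ 0.6123 -0.1538] 0.094 0.095 29.4 circ [ 0.6175 -0.154 ] 0.0522
grinder (0.14, 0.16) 470 [ 0.6197 -0.1549  0.1504] rect [ 0.6201 -0.1556] 0.104 0.107 63.8 circ [ 0.6204 -0.1559] 0.0542
```

View pics/a.png

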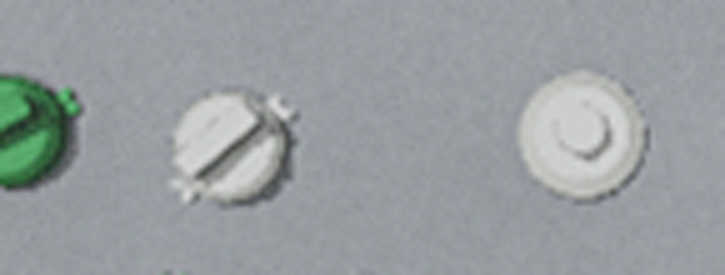

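View pics/b.png

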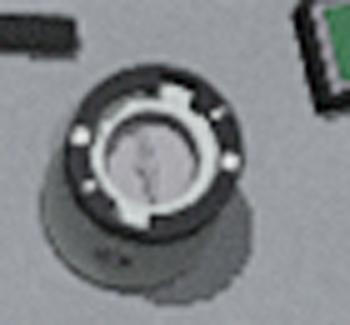

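The white item at top (186,219) shows two lugs and a straight bar, and its size fits: skirt about 70 mm, bar 19x55 mm, top at 66 mm. It is the lid. The canister lid has a round knob and no lugs. First I'll look at the grinder with the wrist camera.

Call:
{"api": "send_rows", "payload": {"targets": [[-12.8, -10.6, -0.4, 0, 0, 0, 85], [-12.8, -10.6, -0.4, 0, 0, 0, 85], [-12.8, -10.6, -0.4, 0, 0, 0, 85], [-12.8, -10.6, -0.4, 0, 0, 0, 85], [-12.8, -10.6, -0.4, 0, 0, 0, 85]]}}

```text
time_s: 0.88
position: [0.3281, 0.2699, 0.239]
tool_rot: [[-0.962, 0.273, 0.001], [0.273, 0.962, 0.0], [-0.0, 0.0, -1.0]]
ft_force: [0.8, 1.2, -0.1]
grip_width: 0.0852
```

Call:
{"api": "send_rows", "payload": {"targets": [[-8, -6.6, -0.25, 0, 0, 0, 85], [-8, -6.6, -0.25, 0, 0, 0, 85], [-8, -6.6, -0.25, 0, 0, 0, 85], [-8, -6.6, -0.25, 0, 0, 0, 85], [-8, -6.6, -0.25, 0, 0, 0, 85]]}}

```text
time_s: 1.5
position: [0.5056, 0.0125, 0.2465]
tool_rot: [[-0.962, 0.274, 0.0], [0.274, 0.962, 0.0], [-0.0, 0.0, -1.0]]
ft_force: [1.1, 0.6, -0.2]
grip_width: 0.0852
```

Call:
{"api": "send_rows", "payload": {"targets": [[-3.2, -2.6, -0.1, 0, 0, 0, 85], [-3.2, -2.6, -0.1, 0, 0, 0, 85], [-3.2, -2.6, -0.1, 0, 0, 0, 85], [-3.2, -2.6, -0.1, 0, 0, 0, 85], [-3.2, -2.6, -0.1, 0, 0, 0, 85]]}}

```text
time_s: 2.12
position: [0.6233, -0.1552, 0.2504]
tool_rot: [[-0.962, 0.275, -0.001], [0.275, 0.962, 0.001], [0.001, 0.0, -1.0]]
ft_force: [0.6, 1.1, 0.5]
grip_width: 0.0849
```

```bash
python3 - <<'E'
from h import *
s=status.observe();p,d=vision.get_image("wrist");np.savez("pics/w2.npz",p=p,d=d);cv2.imwrite("pics/w2.png",p[:,:,::-1])
np.save("pics/s2.npy",s,allow_pickle=True);print(s['time_s'],s['position'],s['q'],s['qvel'])
W=world("wrist",d,s)
k=(d>0)&(W[...,2]>.141)&(W[...,2]<.157)&(np.hypot(W[...,0]-.62,W[...,1]+.155)<.07)
X=W[k];print(k.sum(),X.mean(0),cv2.minEnclosingCircle(X[:,:2].astype(np.float32)),np.median(X[:,2]))
E
```

```text
2.125 [ 0.62333744 -0.15524756  0.25036784] [-2.45255259e+01  3.09002689e+01  5.58740649e+01  1.32024393e-03
  9.32978270e+01 -9.85809841e+01] [ 1.83042397 -2.26234399  2.4199553   0.34080792 -0.18420237  0.33292113]
5332 [ 0.61481571 -0.15228686  0.14972587] ((0.6163603663444519, -0.15279899537563324), 0.05372634902596474) 0.14997195952436088
```

View pics/w2.png

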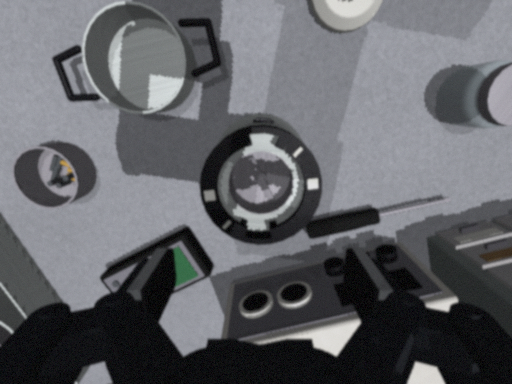

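The wrist picture shows the collar centred near (262,184). The notches are at (264,140) and (258,225), the thin ribs at (298,152) and (227,225), and the broad bars at (313,184) and (210,196). I'll rectify onto the collar plane to measure.

```bash
cat >> h.py <<'E'
def rectify(cam,p,state,z,c,half=.07,ppm=4000):
    m=vision.camera_model(cam);K=m['camera_matrix']
    if 'view' in m: V=m['view']
    else:
        Tt=np.eye(4);Tt[:3,:3]=state['tool_rot'];Tt[:3,3]=state['position'];V=np.linalg.inv(Tt@m['T_tool_cam'])
    n=int(2*half*ppm)
    # img: row i -> x = c0+half - i/ppm ; col j -> y = c1+half - j/ppm  (up=+x,left=+y)
    A=np.array([[0,-1/ppm,c[0]+half],[-1/ppm,0,c[1]+half],[0,0,z],[0,0,1]])
    H=K@V[:3]@A
    return cv2.warpPerspective(p,H,(n,n),flags=cv2.INTER_LINEAR|cv2.WARP_INVERSE_MAP)
E
python3 - <<'E'
from h import *
p,d=load("w2");s=np.load("pics/s2.npy",allow_pickle=True).item()
c=(.616,-.153)
r=rectify("wrist",p,s,.149,c);
for rad in(53,38.5): cv2.circle(r,(280,280),int(rad*4),(255,0,0),1)
cv2.imwrite("pics/r2.png",r[:,:,::-1])
E
```

```text
(no output)
```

View pics/r2.png

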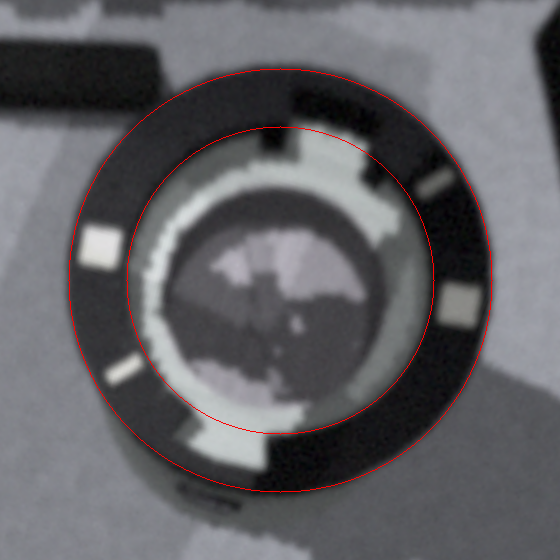

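```bash
cat > marks.py <<'E'
from h import *
def fit(p,s,cam="wrist",c=(.616,-.153)):
    r=rectify(cam,p,s,.149,c);g=cv2.cvtColor(r,cv2.COLOR_RGB2GRAY)
    y,x=np.mgrid[0:560,0:560];R=np.hypot(x-280,y-280)/4
    m=((g>85)&(R>39.5)&(R<50.5)).astype(np.uint8)
    n,l,st,ce=cv2.connectedComponentsWithStats(m)
    out=[]
    for i in range(1,n):
        if st[i,4]>150: 
            yy,xx=np.nonzero(l==i);w=g[yy,xx].astype(float)-60
            px=(xx*w).sum()/w.sum();py=(yy*w).sum()/w.sum()
            out.append((c[0]+.07-py/4000,c[1]+.07-px/4000,st[i,4]))
    return np.array(out),r
if __name__=="__main__":
    s=status.observe();p,d=vision.get_image("wrist");np.savez("pics/w3.npz",p=p,d=d);np.save("pics/s3.npy",s,allow_pickle=True)
    print(s['position'],s['qvel'].round(2))
    for (pp,ss) in((load("w2")[0],np.load("pics/s2.npy",allow_pickle=True).item()),(p,s)):
        o,r=fit(pp,ss)
        for a in o: 
            print(a.round(4),np.degrees(np.arctan2(a[1]+.153,a[0]-.6165)).round(1),(np.hypot(a[1]+.153,a[0]-.6165)*1e3).round(1))
        print()
E
python3 marks.py
```

```text
[ 0.62292396 -0.15409112  0.25090032] [ 1.21 -1.45  1.09  0.19 -0.09 -0.03]
[ 6.523e-01 -1.689e-01  1.880e+02] -23.9 39.2
[ 6.404e-01 -1.918e-01  2.150e+02] -58.3 45.5
[ 6.244e-01 -1.082e-01  1.829e+03] 80.1 45.5
[ 6.098e-01 -1.977e-01  1.423e+03] -98.5 45.2
[ 5.938e-01 -1.140e-01  8.660e+02] 120.2 45.1
[ 5.749e-01 -1.398e-01  2.915e+03] 162.4 43.7

[ 6.527e-01 -1.679e-01  1.910e+02] -22.4 39.1
[ 6.402e-01 -1.917e-01  1.950e+02] -58.5 45.3
[ 6.244e-01 -1.082e-01  1.849e+03] 80.0 45.5
[ 6.099e-01 -1.977e-01  1.428e+03] -98.4 45.2
[ 5.939e-01 -1.139e-01  8.560e+02] 120.0 45.1
[ 5.749e-01 -1.398e-01  2.883e+03] 162.4 43.7
```

Call:
{"api": "send_rows", "payload": {"targets": [[5.3, 6.2, 0.2, 0, 0, 4.1, 85], [5.3, 6.2, 0.2, 0, 0, 4.1, 85], [5.3, 6.2, 0.2, 0, 0, 4.1, 85], [5.3, 6.2, 0.2, 0, 0, 4.1, 85], [5.3, 6.2, 0.2, 0, 0, 4.1, 85]]}}

```text
time_s: 2.85
position: [0.4907, 0.1316, 0.2443]
tool_rot: [[-0.661, 0.75, 0.001], [0.75, 0.661, 0.0], [-0.001, 0.001, -1.0]]
ft_force: [0.4, -0.1, -0.7]
grip_width: 0.0849
```

```bash
python3 - <<'E'
from h import *
s=status.observe();R=s['tool_rot'];print(s['time_s'],s['position'],s['q'].round(1),R[:,0])
print(R.T@(np.array([.45,.217,.2])-s['position'])/.05, np.degrees(np.arctan2(R[1,0],R[0,0])))
E
```

```text
2.85 [0.49074592 0.13160783 0.2443184 ] [  1.6  17.   79.5   0.   83.5 -39.8] [-6.61308610e-01  7.50113760e-01 -5.19568284e-04]
[1.82044991 0.51730642 0.88590375] 131.3997581605043
```

Call:
{"api": "send_rows", "payload": {"targets": [[1.8, 0.5, 1.4, 0, 0, 0, 85], [1.8, 0.5, 1.4, 0, 0, 0, 85], [1.8, 0.5, 1.4, 0, 0, 0, 85], [1.8, 0.5, 1.4, 0, 0, 0, 85], [1.8, 0.5, 1.4, 0, 0, 0, 85]]}}

```text
time_s: 3.48
position: [0.453, 0.2127, 0.1747]
tool_rot: [[-0.66, 0.751, 0.002], [0.751, 0.66, 0.0], [-0.001, 0.002, -1.0]]
ft_force: [0.6, -0.3, -0.8]
grip_width: 0.0851
```

```bash
python3 - <<'E'
from h import *
s=status.observe();p,d=vision.get_image("wrist");np.savez("pics/w4.npz",p=p,d=d);cv2.imwrite("pics/w4.png",p[:,:,::-1])
np.save("pics/s4.npy",s,allow_pickle=True);print(s['time_s'],s['position'],s['q'].round(1),s['qvel'].round(1))
W=world("wrist",d,s);c=(.450,.217)
near=(d>0)&(np.hypot(W[...,0]-c[0],W[...,1]-c[1])<.055)
k=near&(W[...,2]>.055)&(W[...,2]<.075);X=W[k].astype(np.float32);print(k.sum(),np.median(X[:,2]),cv2.minAreaRect(X[:,:2]))
k=near&(W[...,2]>.029)&(W[...,2]<.04);X=W[k].astype(np.float32);print(k.sum(),np.median(X[:,2]),cv2.minEnclosingCircle(X[:,:2]))
r=rectify("wrist",p,s,.066,c);cv2.imwrite("pics/r4.png",r[:,:,::-1])
E
```

```text
3.475 [0.4529593  0.21269572 0.17472127] [ 11.6  19.8  87.6  -0.   72.5 -29.7] [-0.4  0.3 -0.1  0.  -0.1  0.1]Traceback (most recent call last):
  File "<stdin>", line 6, in <module>
cv2.error: OpenCV(4.12.0) /io/opencv/modules/imgproc/src/convhull.cpp:143: error: (-215:Assertion failed) total >= 0 && (depth == CV_32F || depth == CV_32S) in function 'convexHull'
```

View pics/w4.png

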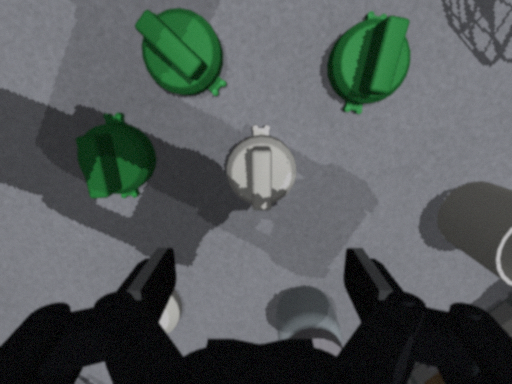

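```bash
python3 - <<'E'
from h import *
p,d=load("w4");s=np.load("pics/s4.npy",allow_pickle=True).item()
W=world("wrist",d,s)
for (u,v) in((262,175),(262,155),(240,175),(285,175),(261,130),(264,205),(200,120),(100,120),(182,55),(350,60),(385,60),(164,320)): print(u,v,d[v,u],W[v,u].round(4))
E
```

```text
262 175 0.25844342 [0.4428 0.2267 0.0663]
262 155 0.2520913 [0.4309 0.2401 0.0673]
240 175 0.2903465 [0.4315 0.2068 0.0352]
285 175 0.29143605 [0.4653 0.2364 0.0342]
261 130 0.3013252 [0.4196 0.2521 0.0106]
264 205 0.2658493 [0.4626 0.207  0.0673]
200 120 0.30772173 [0.365  0.2168 0.0008]
100 120 0.30715477 [0.2859 0.1472 0.0012]
182 55 0.22960462 [0.3313 0.2575 0.0661]
350 60 0.2597696 [0.4373 0.3517 0.0345]
385 60 0.22956446 [0.4538 0.3604 0.0675]
164 320 0.35267708 [0.4795 0.0069 0.0267]
```

```bash
python3 - <<'E'
from h import *
p,d=load("w4");s=np.load("pics/s4.npy",allow_pickle=True).item()
W=world("wrist",d,s);c=(.450,.217)
near=(d>0)&(np.hypot(W[...,0]-c[0],W[...,1]-c[1])<.055)
A=lambda k:np.ascontiguousarray(W[k][:,:2].astype(np.float32))
k=near&(W[...,2]>.055)&(W[...,2]<.075);print(k.sum(),np.median(W[k][:,2]),cv2.minAreaRect(A(k)))
k=near&(W[...,2]>.029)&(W[...,2]<.04);print(k.sum(),np.median(W[k][:,2]),cv2.minEnclosingCircle(A(k)))
r=rectify("wrist",p,s,.066,c);r2=rectify("wrist",p,s,.009,c);cv2.imwrite("pics/r4.png",cv2.resize(np.hstack([r,r2]),(800,400))[:,:,::-1])
E
```

```text
1227 0.06682722460974411 ((0.4455835521221161, 0.22254973649978638), (0.017774127423763275, 0.05502856522798538), 41.779701232910156)
2357 0.03471316462218754 ((0.4456568658351898, 0.2224384993314743), 0.03495139628648758)
```

View pics/r4.png

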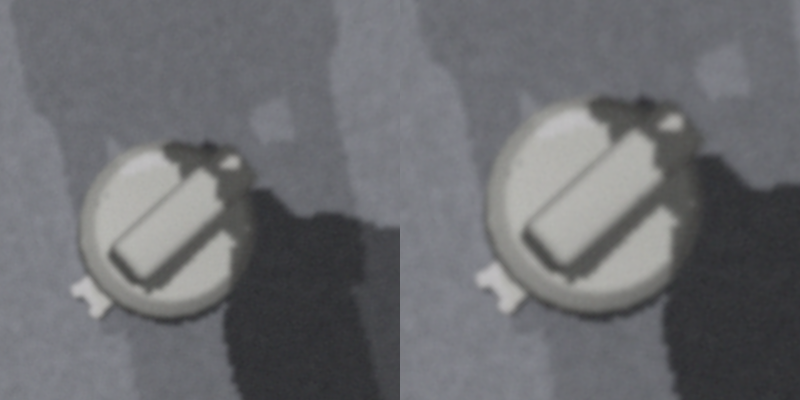

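The lid is at (0.4456, 0.2225), bar angle 131.8°, top at 66 mm and skirt radius 35 mm. These fit the given sizes. One lug shows at its foot.

```bash
python3 - <<'E'
from h import *
s=status.observe();R=s['tool_rot'];print(s['time_s'],s['position'],np.degrees(np.arctan2(R[1,0],R[0,0])))
print(R.T@(np.array([.4456,.2225,.039])-s['position'])/.05, R)
E
```

```text
3.525 [0.45296483 0.21261037 0.17456817] 131.27888671879268
[0.24839806 0.01563928 2.71115543] [[-6.59724486e-01  7.51505446e-01  1.77959283e-03]
 [ 7.51506950e-01  6.59725106e-01  2.95850048e-04]
 [-9.51709146e-04  1.53255590e-03 -9.99998373e-01]]
```

Call:
{"api": "send_rows", "payload": {"targets": [[0.25, 0.02, 0.6, 0, 0, -0.06, 85], [0.25, 0.02, 1.4, 0, 0, -0.06, 85], [0.25, 0.02, 1.9, 0, 0, -0.06, 85], [0.25, 0.02, 1.9, 0, 0, -0.06, 85], [0.25, 0.02, 1.9, 0, 0, -0.06, 85]]}}

```text
time_s: 4.15
position: [0.4458, 0.2231, 0.0799]
tool_rot: [[-0.666, 0.746, 0.002], [0.746, 0.666, 0.0], [-0.001, 0.002, -1.0]]
ft_force: [0.4, -0.6, 0.0]
grip_width: 0.0849
```

```bash
python3 - <<'E'
from h import *
s=status.observe();R=s['tool_rot'];print(s['time_s'],s['position'],np.degrees(np.arctan2(R[1,0],R[0,0])),s['qvel'].round(1))
print(R.T@(np.array([.4456,.2225,.039])-s['position'])/.05)
E
```

```text
4.15 [0.44576184 0.22307706 0.07991552] 131.78410409268747 [ 0.3 -0.5 -0.1 -0.  -0.2  0.1]
[-0.00564865 -0.0115582   0.81829704]
```

Call:
{"api": "send_rows", "payload": {"targets": [[0, 0, 0.5, 0, 0, 0, 85], [0, 0, 0.82, 0, 0, 0, 85], [0, 0, 0.82, 0, 0, 0, 85], [0, 0, 0.82, 0, 0, 0, 40], [0, 0, 0.82, 0, 0, 0, 12]], "grip_force": 50}}

```text
time_s: 4.78
position: [0.4454, 0.2233, 0.0387]
tool_rot: [[-0.667, 0.745, 0.002], [0.745, 0.667, 0.0], [-0.001, 0.002, -1.0]]
ft_force: [0.5, 0.5, 0.1]
grip_width: 0.0508
```

Call:
{"api": "send_rows", "payload": {"targets": [[0, 0, 0, 0, 0, 0, 5], [0, 0, 0, 0, 0, 0, 5], [0, 0, 0, 0, 0, 0, 5], [0, 0, 0, 0, 0, 0, 5]], "grip_force": 50}}

```text
time_s: 5.28
position: [0.4451, 0.2233, 0.038]
tool_rot: [[-0.667, 0.745, 0.001], [0.745, 0.667, 0.0], [-0.0, 0.001, -1.0]]
ft_force: [-0.4, 0.7, 4.6]
grip_width: 0.0169
```

```bash
cat > lidm.py <<'E'
from h import *
import sys
def lid(p,d,s,hz=0.):
    W=world("wrist",d,s);P=s['position'];R=s['tool_rot']
    T=(W-P)@R  # tool coords
    A=lambda k:np.ascontiguousarray(T[k][:,:2].astype(np.float32))
    return T
if __name__=="__main__":
    n=sys.argv[1]
    s=status.observe();p,d=vision.get_image("wrist");np.savez(f"pics/{n}.npz",p=p,d=d);np.save(f"pics/s_{n}.npy",s,allow_pickle=True);cv2.imwrite(f"pics/{n}.png",p[:,:,::-1])
    R=s['tool_rot'];print(s['time_s'],s['position'],np.degrees(np.arctan2(R[1,0],R[0,0])),s['grip_width'],s['ft_force'],s['wrist_torque'],s['q'].round(1))
E
python3 lidm.py w5
```

```text
5.275 [0.44511691 0.22331463 0.03801792] 131.81996382837448 0.016926327104642532 [-0.41341962  0.74002993  4.60163787] [-0.01794983  0.04832875  0.010644  ] [ 13.   30.4  97.8   0.   51.8 -28.8]
```

View pics/w5.png

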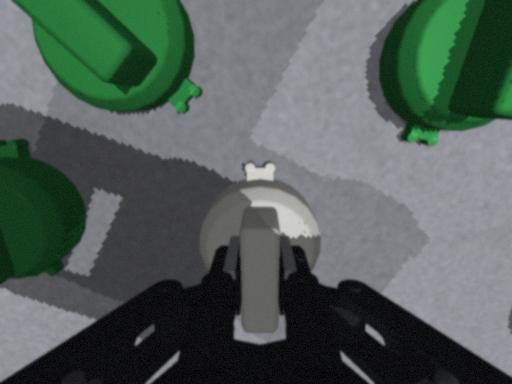

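The lid is gripped with the bar centred between the pads; opening 16.9 mm. I'll measure its in-hand offset through the same camera, then lift.

```bash
cat > inhand.py <<'E'
from h import *
import sys
n=sys.argv[1]
p,d=load(n);s=np.load(f"pics/s_{n}.npy",allow_pickle=True).item()
W=world("wrist",d,s);T=(W-s['position'])@s['tool_rot']
off=s['position'][2]-.038 # height above bench pose
g=p.astype(int).mean(-1)
zb=W[...,2]-off
k=(d>0)&(zb>.058)&(zb<.072)&(abs(T[...,1])<.014)&(abs(T[...,0])<.05)&(g>60)
n_,l=cv2.connectedComponents(k.astype(np.uint8));b=1+np.argmax([ (l==i).sum() for i in range(1,n_)]);k=l==b
X=np.ascontiguousarray(T[k][:,:2].astype(np.float32));print("bar top",k.sum(),np.median(zb[k]),cv2.minAreaRect(X),X.min(0),X.max(0))
k=(d>0)&(zb>.029)&(zb<.040)&(np.hypot(T[...,0],T[...,1])<.045)&(g>60)
X=T[k][:,:2];print("skirt",k.sum(),X.min(0),X.max(0))
k=(d>0)&(zb>.005)&(zb<.016)&(abs(T[...,1])<.02)&(T[...,0]>.03)&(T[...,0]<.06)&(g>60)
X=T[k][:,:2];print("lug",k.sum(),X.min(0),X.max(0),X.mean(0)) if k.sum() else print("nolug")
E
python3 inhand.py w5; cp pics/s4.npy pics/s_w4.npy; sed -i 's/off=s/off=0 if n=="w4" else s/' inhand.py; python3 inhand.py w4
```

```text
bar top 4186 0.06695778422825376 ((-0.001252124086022377, -0.0007654577493667603), (0.018022798001766205, 0.05631554499268532), 89.81355285644531) [-0.02942024 -0.0097156 ] [0.02691924 0.00831421]
skirt 4085 [-0.01695217 -0.03533088] [0.03314294 0.03395562]
lug 616 [ 0.03009079 -0.01714417] [0.04410261 0.01591639] [ 0.03697977 -0.00063589]
bar top 1210 0.06684914520207658 ((0.012409664690494537, 0.0007610879838466644), (0.017584210261702538, 0.055050332099199295), 89.2813491821289) [-0.01517537 -0.00831145] [0.0399382  0.00984456]
skirt 2313 [-0.01989665 -0.03376211] [0.04496486 0.03523463]
lug 169 [ 0.04117237 -0.01991019] [0.05695512 0.01960347] [0.05067023 0.00040452]
```

Call:
{"api": "send_rows", "payload": {"targets": [[0, 0, -0.4, 0, 0, 0, 5], [0, 0, -1.4, 0, 0, 0, 5], [0, 0, -2.5, 0, 0, 0, 5], [-0.8, -0.2, -3.6, 0, 0, -0.4, 5], [-1.8, -0.6, -4.2, 0, 0, -0.9, 5]], "grip_force": 60}}

```text
time_s: 5.95
position: [0.4813, 0.1398, 0.2472]
tool_rot: [[-0.758, 0.652, 0.002], [0.652, 0.758, 0.0], [-0.001, 0.001, -1.0]]
ft_force: [-0.4, -0.8, -2.2]
grip_width: 0.0174
```

```bash
cat > go.py <<'E'
from h import *
import sys
x,y,z,psi=map(float,sys.argv[1:])
s=status.observe();R=s['tool_rot'];a=np.degrees(np.arctan2(R[1,0],R[0,0]))
print(s['time_s'],s['position'].round(4),"psi",a.round(2),"grip",s['grip_width'],s['ft_force'].round(1),s['wrist_torque'].round(3),s['qvel'].round(1))
print("shift",(R.T@(np.array([x,y,z])-s['position'])/.05).round(3),"turn",round(-(psi-a)/8,3))
E
python3 go.py .6163 -.1523 .25 160.8
```

```text
5.95 [0.4813 0.1398 0.2472] psi 139.28 grip 0.017372442284098535 [-0.4 -0.8 -2.2] [-0.021 -0.034  0.012] [-50.4  -9.6 -27.3  -0.4  38.7 -81. ]
shift [-5.857 -2.666 -0.051] turn -2.689
```

Call:
{"api": "send_rows", "payload": {"targets": [[-5.8, -2.6, -0.1, 0, 0, -2.6, 5], [-5.8, -2.6, -0.1, 0, 0, -2.6, 5], [-5.8, -2.6, -0.1, 0, 0, -2.6, 5], [-5.8, -2.6, -0.1, 0, 0, -2.6, 5], [-5.8, -2.6, -0.1, 0, 0, -2.6, 5]]}}

```text
time_s: 6.58
position: [0.6089, -0.1368, 0.2493]
tool_rot: [[-0.939, 0.345, -0.001], [0.345, 0.939, 0.001], [0.001, 0.0, -1.0]]
ft_force: [1.3, 1.8, -0.6]
grip_width: 0.0172
```

Call:
{"api": "send_rows", "payload": {"targets": [[0, 0, 0, 0, 0, 0, 5], [0, 0, 0, 0, 0, 0, 5]]}}

```text
time_s: 6.82
position: [0.6082, -0.1345, 0.2492]
tool_rot: [[-0.939, 0.345, -0.002], [0.345, 0.939, 0.001], [0.002, 0.0, -1.0]]
ft_force: [-0.4, -0.2, -1.2]
grip_width: 0.0168
```

```bash
python3 go.py .6163 -.1523 .23 160.8; python3 lidm.py w6;python3 inhand.py w6
```

```text
6.825 [ 0.6082 -0.1345  0.2492] psi 159.81 grip 0.016751358294624406 [-0.4 -0.2 -1.2] [ 0.033 -0.015 -0.001] [ 1.5 -1.2  0.4 -0.   0.1  0. ]
shift [-0.276 -0.278  0.383] turn -0.124
6.825 [ 0.60819879 -0.13451917  0.24918842] 159.8102644028212 0.016751358294624406 [-0.39265915 -0.18098655 -1.16838933] [ 0.03347001 -0.01457588 -0.00050333] [-23.4  28.8  59.7   0.   91.6 -93.2]
bar top 4164 0.0668824344795626 ((-0.0009224619716405869, -0.0003032572567462921), (0.05639046058058739, 0.018037041649222374), 0.015376251190900803) [-0.02911867 -0.009327  ] [0.02727402 0.00870939]
skirt 4094 [-0.01647662 -0.03478318] [0.03391567 0.03408646]
lug 629 [ 0.0300303  -0.01762828] [0.04445094 0.01751243] [ 0.03719677 -0.00017616]
```

View pics/w6.png

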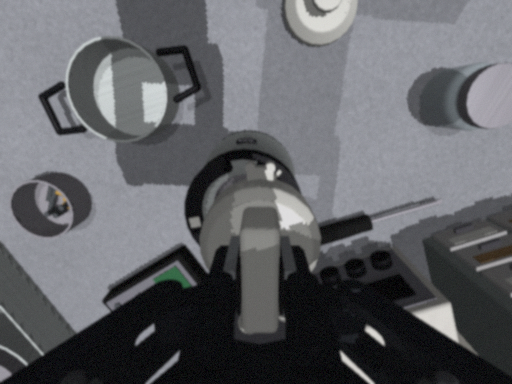

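The lid is held straight; the in-hand offset is about (-1, -0.3) mm as planned. Now I'll align above the collar.

Call:
{"api": "send_rows", "payload": {"targets": [[-0.28, -0.28, 0.2, 0, 0, -0.12, 5], [-0.28, -0.28, 0.4, 0, 0, -0.12, 5], [-0.28, -0.28, 0.4, 0, 0, -0.12, 5], [-0.28, -0.28, 0.4, 0, 0, -0.12, 5]]}}

```text
time_s: 7.38
position: [0.6168, -0.1519, 0.2305]
tool_rot: [[-0.945, 0.328, 0.0], [0.328, 0.945, -0.0], [-0.0, 0.0, -1.0]]
ft_force: [-0.2, -0.7, -1.3]
grip_width: 0.0171
```

```bash
python3 go.py .6163 -.1523 .19 160.8; python3 lidm.py w7;python3 inhand.py w7; python3 -c "
from h import *
p,d=vision.get_image('top');r=rectify('top',p,None,.149,(.62,-.156),.07);cv2.imwrite('pics/t7.png',r[:,:,::-1])"
```

```text
7.375 [ 0.6168 -0.1519  0.2305] psi 160.82 grip 0.017058762050023834 [-0.2 -0.7 -1.3] [-0.01  -0.003 -0.04 ] [-0.3 -0.  -0.6 -0.1 -0.1 -0.2]
shift [ 0.007 -0.01   0.81 ] turn 0.003
7.375 [ 0.61677653 -0.15193     0.23049957] 160.8229294053422 0.017058762050023834 [-0.20684722 -0.70678394 -1.26670324] [-0.00981224 -0.00286981 -0.04046998] [-24.5  30.6  59.6   0.   89.8 -95.3]
bar top 4188 0.06688054439806165 ((-0.0009078755974769592, -0.00041110534220933914), (0.018044324591755867, 0.056330982595682144), 89.6022720336914) [-0.02907165 -0.00930529] [0.02726629 0.00876305]
skirt 4076 [-0.01665458 -0.03447054] [0.03410087 0.03461651]
lug 622 [ 0.03002061 -0.01718721] [0.04437245 0.01727069] [ 3.72568138e-02 -5.18400299e-05]
```

View pics/w7.png

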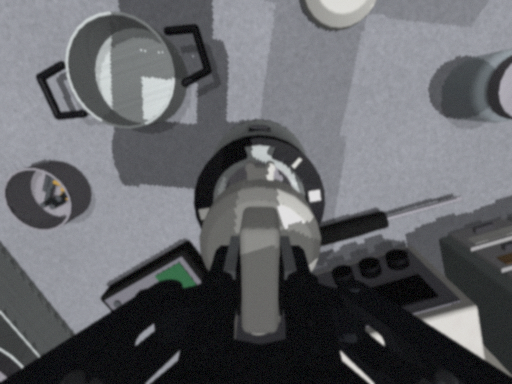

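Call:
{"api": "send_rows", "payload": {"targets": [[0.01, -0.01, 0.4, 0, 0, 0, 5], [0.01, -0.01, 0.75, 0, 0, 0, 5], [0.01, -0.01, 0.8, 0, 0, 0, 5], [0.01, -0.01, 0.8, 0, 0, 0, 5]]}}

```text
time_s: 7.98
position: [0.6165, -0.1531, 0.1907]
tool_rot: [[-0.944, 0.329, 0.001], [0.329, 0.944, -0.0], [-0.001, -0.0, -1.0]]
ft_force: [0.5, 0.5, -1.2]
grip_width: 0.0172
```

```bash
python3 go.py .6163 -.1523 .168 160.8; python3 lidm.py w8
```

```text
7.975 [ 0.6165 -0.1531  0.1907] psi 160.79 grip 0.017196552992570176 [ 0.5  0.5 -1.2] [ 0.05   0.004 -0.014] [ 0.  -0.4 -0.5  0.1  0.1 -0.1]
shift [0.009 0.014 0.455] turn -0.002
7.975 [ 0.61646774 -0.15311057  0.19073337] 160.78595512461837 0.017196552992570176 [ 0.50551324  0.49990684 -1.24788945] [ 0.049801    0.00432188 -0.01390229] [-24.6  32.1  63.6  -0.   84.3 -95.4]
```

View pics/w8.png

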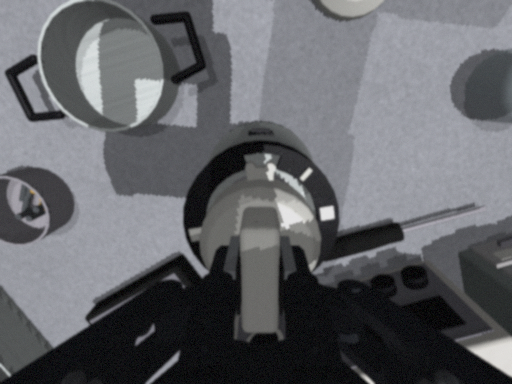

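The front lug is in line with its notch at (264,165). I'll lower it gently while watching the force.

Call:
{"api": "send_rows", "payload": {"targets": [[0.01, 0.01, 0.1, 0, 0, 0, 5], [0.01, 0.01, 0.2, 0, 0, 0, 5], [0.01, 0.01, 0.2, 0, 0, 0, 5]]}}

```text
time_s: 8.4
position: [0.6157, -0.1524, 0.1795]
tool_rot: [[-0.944, 0.329, -0.001], [0.329, 0.944, 0.0], [0.001, 0.0, -1.0]]
ft_force: [-0.3, -0.4, -2.1]
grip_width: 0.017
```

```bash
python3 go.py .6163 -.1523 .168 160.8
```

```text
8.4 [ 0.6157 -0.1524  0.1795] psi 160.78 grip 0.01698617731827297 [-0.3 -0.4 -2.1] [ 0.012 -0.044  0.054] [-0.  -0.3 -0.6  0.1  0.4 -0. ]
shift [-0.01   0.006  0.229] turn -0.002
```

Call:
{"api": "send_rows", "payload": {"targets": [[-0.01, 0, 0.1, 0, 0, 0, 5], [-0.01, 0, 0.2, 0, 0, 0, 5], [-0.01, 0, 0.22, 0, 0, 0, 5], [-0.01, 0, 0.22, 0, 0, 0, 5]]}}

```text
time_s: 8.9
position: [0.6164, -0.1527, 0.1689]
tool_rot: [[-0.944, 0.329, -0.0], [0.329, 0.944, 0.0], [0.0, -0.0, -1.0]]
ft_force: [0.1, 0.9, -1.0]
grip_width: 0.0167
```

```bash
python3 go.py .6163 -.1523 .168 160.8
```

```text
8.9 [ 0.6164 -0.1527  0.1689] psi 160.78 grip 0.016653623749585567 [ 0.1  0.9 -1. ] [-0.077  0.018 -0.02 ] [-0.1 -0.2 -0.3  0.   0.1 -0.1]
shift [0.004 0.006 0.018] turn -0.002
```

Nothing touches yet. I'll go on down until it seats.

Call:
{"api": "send_rows", "payload": {"targets": [[0, 0, 0.03, 0, 0, 0, 5], [0, 0, 0.05, 0, 0, 0, 5], [0, 0, 0.05, 0, 0, 0, 5]]}}

```text
time_s: 9.28
position: [0.6166, -0.1526, 0.168]
tool_rot: [[-0.944, 0.329, 0.002], [0.329, 0.944, -0.001], [-0.002, -0.0, -1.0]]
ft_force: [-2.2, 1.6, 7.4]
grip_width: 0.017
```

```bash
python3 go.py .6163 -.1523 .168 160.8;  python3 lidm.py w9
```

```text
9.275 [ 0.6166 -0.1526  0.168 ] psi 160.79 grip 0.01698006141023759 [-2.2  1.6  7.4] [0.182 0.458 0.045] [ 0.1  0.   0.1 -0.   0.1  0.1]
shift [ 0.007  0.004 -0.001] turn -0.001
9.275 [ 0.61657034 -0.15262483  0.16797327] 160.78976201857333 0.01698006141023759 [-2.23819291  1.63685018  7.35569638] [0.18208805 0.45791822 0.04548248] [-24.6  33.   65.7  -0.   81.2 -95.3]
```

View pics/w9.png

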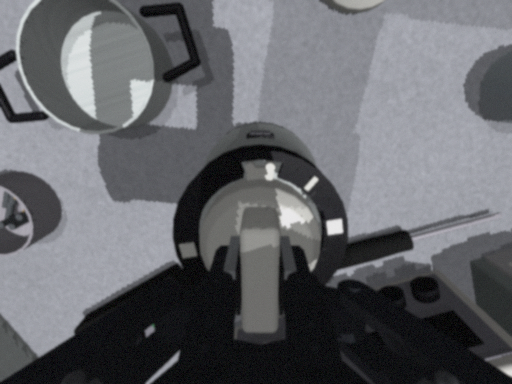

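Seated: the TCP is at 0.168 as computed, with about 9 N upward reaction at the lid. Now I'll turn clockwise (+tool z) in stages, easing the push a little.

Call:
{"api": "send_rows", "payload": {"targets": [[0, 0, -0.01, 0, 0, 0.5, 5], [0, 0, -0.01, 0, 0, 1.0, 5], [0, 0, -0.01, 0, 0, 1.5, 5], [0, 0, -0.01, 0, 0, 2.0, 5], [0, 0, -0.01, 0, 0, 2.0, 5]], "grip_force": 70}}

```text
time_s: 9.95
position: [0.6168, -0.1525, 0.168]
tool_rot: [[-0.817, 0.576, 0.002], [0.576, 0.817, -0.0], [-0.002, 0.001, -1.0]]
ft_force: [0.3, 2.7, 5.6]
grip_width: 0.017
```

```bash
python3 go.py .6163 -.1523 .168 120.7;  python3 lidm.py w10; python3 inhand.py w10
```

```text
9.95 [ 0.6168 -0.1525  0.168 ] psi 144.83 grip 0.01697497370109596 [0.3 2.7 5.6] [0.262 0.174 0.037] [ 0.   0.   0.  -0.  -0.  -1.7]
shift [ 0.01  -0.003  0.001] turn 3.016
9.95 [ 0.61679641 -0.1524953   0.16804333] 144.82804838998743 0.01697497370109596 [0.31161196 2.66758687 5.57945993] [0.26160775 0.17373244 0.03670389] [-24.6  33.   65.7   0.   81.2 -79.4]
bar top 4189 0.06686654880272136 ((-0.0011078380048274994, -0.0008389642462134361), (0.018544860184192657, 0.05655689910054207), 89.75462341308594) [-0.02937168 -0.01016727] [0.02716885 0.00853169]
skirt 4088 [-0.01694905 -0.03477995] [0.0338147  0.03414512]
lug 441 [ 0.03000313 -0.01744703] [0.04412586 0.01700645] [ 0.0358539 -0.0021234]
```

View pics/w10.png

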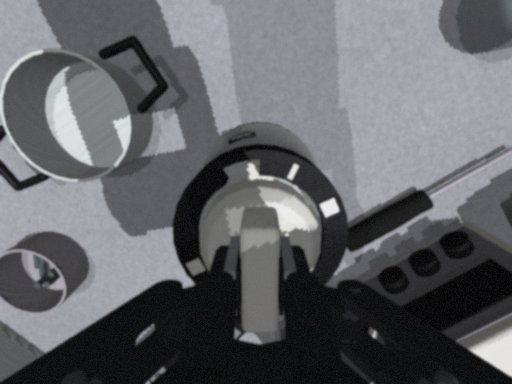

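Call:
{"api": "send_rows", "payload": {"targets": [[0, 0, 0, 0, 0, 0.5, 5], [0, 0, 0, 0, 0, 1.0, 5], [0, 0, 0, 0, 0, 1.5, 5], [0, 0, 0, 0, 0, 2.0, 5], [0, 0, 0, 0, 0, 2.4, 5]]}}

```text
time_s: 10.62
position: [0.6169, -0.1523, 0.1681]
tool_rot: [[-0.582, 0.813, 0.002], [0.813, 0.582, -0.0], [-0.001, 0.002, -1.0]]
ft_force: [0.8, 4.7, 6.3]
grip_width: 0.0169
```

```bash
python3 go.py .6163 -.1523 .168 120.7;  python3 lidm.py w11; python3 inhand.py w11
```

```text
10.625 [ 0.6169 -0.1523  0.1681] psi 125.61 grip 0.016924522415181414 [0.8 4.7 6.3] [0.419 0.069 0.273] [-0.   0.1  0.1  0.  -0.1 25. ]
shift [ 0.007 -0.01   0.001] turn 0.613
10.625 [ 0.61692673 -0.15229672  0.16806955] 125.60680267352454 0.016924522415181414 [0.84072888 4.74861701 6.26314255] [0.41869262 0.06929907 0.27269867] [-24.5  33.   65.7   0.   81.2 -60.2]
bar top 4204 0.06688709266728782 ((-0.0012858826667070389, -0.0007915627211332321), (0.01798558607697487, 0.05604252219200134), 89.62583923339844) [-0.02931882 -0.00994199] [0.02676553 0.00827343]
skirt 4084 [-0.01717699 -0.03493277] [0.0334463  0.03375207]
lug 268 [ 0.03000568 -0.01720407] [0.0363958  0.01627936] [ 0.03322342 -0.00074592]
```

Call:
{"api": "send_rows", "payload": {"targets": [[0, 0, 0, 0, 0, 0.3, 5], [0, 0, 0, 0, 0, 0.6, 5], [0, 0, 0, 0, 0, 0.6, 5], [0, 0, 0, 0, 0, 0.6, 5]]}}

```text
time_s: 11.18
position: [0.6169, -0.1523, 0.1681]
tool_rot: [[-0.514, 0.858, 0.002], [0.858, 0.514, -0.0], [-0.001, 0.002, -1.0]]
ft_force: [0.2, 3.3, 5.1]
grip_width: 0.0167
```

```bash
python3 go.py .6163 -.1523 .168 120.7;  python3 lidm.py w12; python3 inhand.py w12
python3 - <<'E'
from h import *
p,d=load("w12");s=np.load("pics/s_w12.npy",allow_pickle=True).item()
c=(.6171,-.1529)
r=rectify("wrist",p,s,.149,c);r2=rectify("wrist",p,s,.196,c)
cv2.imwrite("pics/r12.png",cv2.resize(np.hstack([r,r2]),(800,400))[:,:,::-1])
E
```

```text
11.175 [ 0.6169 -0.1523  0.1681] psi 120.9 grip 0.016705044118861218 [0.2 3.3 5.1] [0.493 0.077 0.165] [ 0.1  0.1  0.1  0.  -0.1 -0. ]
shift [ 0.006 -0.011  0.001] turn 0.025
11.175 [ 0.61693032 -0.15225939  0.1680517 ] 120.90358335823667 0.016705044118861218 [0.19767349 3.30756097 5.14773054] [0.49294374 0.07708815 0.16545681] [-24.5  33.   65.7   0.1  81.2 -55.5]
bar top 4197 0.06690799653104268 ((-0.0015756990760564804, -0.0011648396030068398), (0.018555263057351112, 0.05668120086193085), 89.64051818847656) [-0.02988231 -0.01052646] [0.02675478 0.00826421]
skirt 4079 [-0.0170729  -0.03502468] [0.03311372 0.03379606]
lug 257 [ 0.030022   -0.01675145] [0.03577963 0.01560607] [ 0.03322865 -0.00073381]
```

View pics/w12.png

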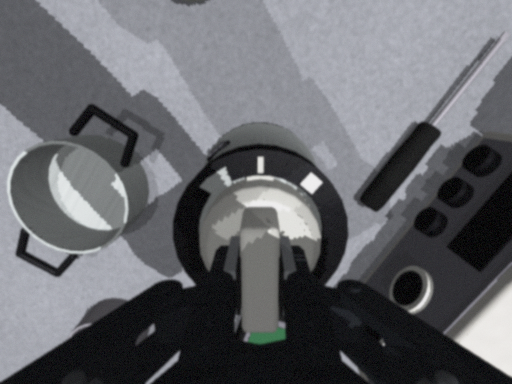

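View pics/r12.png

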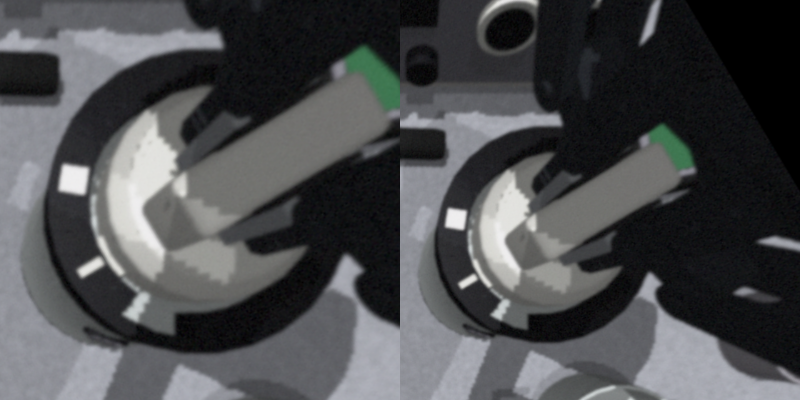

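The rib at (261,165) sits in line with the bar, and the moment of 0.165 N m is close to the expected 0.18 N m. I'll check the angle numerically.

```bash
python3 lidm.py w13; python3 inhand.py w13; python3 - <<'E'
from marks import *
p,d=load("w13");s=np.load("pics/s_w13.npy",allow_pickle=True).item()
o,r=fit(p,s,c=(.6171,-.1529))
for a in o: print(a.round(4),np.degrees(np.arctan2(a[1]+.1529,a[0]-.6171)).round(1),(np.hypot(a[1]+.1529,a[0]-.6171)*1e3).round(1))
E
```

```text
11.225 [ 0.61691864 -0.15225816  0.16803702] 120.90365896176577 0.016591248484844282 [0.59102403 3.35027462 5.05908049] [0.46696047 0.04959101 0.10666608] [-24.5  33.   65.7   0.1  81.2 -55.5]
bar top 4194 0.06689624350600368 ((-0.0015685521066188812, -0.0011536963284015656), (0.018587611615657806, 0.056307680904865265), 89.69427490234375) [-0.02970922 -0.01051914] [0.02660269 0.00827443]
skirt 4106 [-0.01739697 -0.03496974] [0.03346649 0.03387809]
lug 259 [ 0.03001382 -0.01681775] [0.03581502 0.01560589] [ 0.03317488 -0.0008128 ]
[ 6.395e-01 -1.914e-01  4.121e+03] -59.9 44.5
[ 6.244e-01 -1.086e-01  1.827e+03] 80.7 44.9
[ 5.937e-01 -1.146e-01  7.330e+02] 121.4 44.9
[ 5.780e-01 -1.334e-01  2.251e+03] 153.5 43.7
```

Call:
{"api": "send_rows", "payload": {"targets": [[0, 0, 0, 0, 0, 0.02, 5], [0, 0, 0, 0, 0, 0.02, 5], [0, 0, 0, 0, 0, 0.02, 5], [0, 0, 0, 0, 0, 0.02, 5]]}}

```text
time_s: 11.78
position: [0.617, -0.1523, 0.1681]
tool_rot: [[-0.511, 0.859, 0.002], [0.859, 0.511, -0.0], [-0.001, 0.002, -1.0]]
ft_force: [0.6, 3.3, 5.6]
grip_width: 0.0169
```

```bash
python3 go.py .6163 -.1523 .168 120.7;python3 lidm.py w14; python3 inhand.py w14; python3 -c "
from h import *
p,d=vision.get_image('top');q,_=load('top1');cv2.imwrite('pics/t14.png',p[:,:,::-1])"
```

```text
11.775 [ 0.617  -0.1523  0.1681] psi 120.75 grip 0.01685660061856423 [0.6 3.3 5.6] [0.474 0.033 0.264] [ 0. -0. -0. -0. -0. -0.]
shift [ 0.006 -0.012  0.001] turn 0.007
11.775 [ 0.61696695 -0.1522752   0.16807252] 120.75340027957516 0.01685660061856423 [0.56438564 3.27679632 5.60360776] [0.47380175 0.03261926 0.26375675] [-24.5  33.   65.7   0.1  81.2 -55.3]
bar top 4198 0.06688024638414843 ((-0.0014552529901266098, -0.0008526640012860298), (0.01798376627266407, 0.056670933961868286), 89.6982650756836) [-0.02975862 -0.00976903] [0.02690204 0.00826975]
skirt 4099 [-0.01741553 -0.03487786] [0.03285107 0.03375431]
lug 264 [ 0.03007051 -0.01716326] [0.03603923 0.01536528] [ 0.03320424 -0.0009132 ]
```

View pics/t14.png

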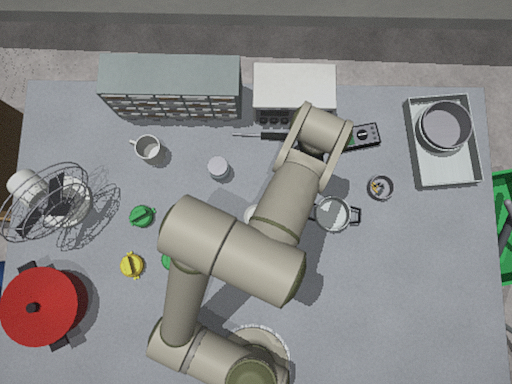

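The top view shows the arm holding the lid on the grinder at about (315,150). Everything the arm does not hide is where it was, so I'll hand the job in.

```bash
python3 -c "
from rig import env
print(env.close_job())"
```

```text
the job is handed in; nothing more can be done
None
```

I gripped the white lugged lid by its bar and lowered it through the notches until it seated. I then turned it 40° clockwise to the half-way rib and handed the job in at about 12 s, still gripping and holding it there.

**Last checks:**
- **Seating:** the TCP was at 0.168 m, where the lid should be fully down, with about 6 N of upward reaction.
- **Angle:** the tool was at 120.75° and I measured the rib at 120.8° and 121.4°. The bar showed no more than about 0.4° of slip in the grip.
- **Spring moment:** the readings were noisy, 0.11 to 0.26 N m against the expected 0.18, so they only roughly confirm the half-way position. The angle is the stronger evidence.
- **Click:** the turn stayed more than 20° short of where the lock rollers begin.
- **Bystanders:** the final top view shows the visible ones where they were. The arm hid two green look-alikes and most of the canister lid, so I could not check those.

**Disagreement:** the top and wrist cameras placed things 4 to 6 mm apart. I used the wrist camera throughout, and the lid went into the notches without touching.

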